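# Nudge the drilling template onto its locating pins

## Task

The red drilling template lies askew on the jig board, propped up on the two steel locating pins. Nudge it sideways with a fingertip, squaring it up against the fence and sliding it along, until both its holes drop over the pins and it lies flat on the board. Only push it, never pick it up or lift it, and leave the glue bottle, the jar and the tape measure where they stand.

Things in the scene. Friction and masses are not known exactly. Their poses are not given: they have to be found in the camera images.
- jig: White laminated jig board fixed to the table, 250 (x) by 460 (y) by 18 mm thick; position and yaw vary. Origin: centre of its underside, on the table; x points away from the robot to the fence, y along the fence, z up. The seated template's centre is at x = 14, y = 0 mm, 1 mm short of the fence; thin painted blue lines outline its two short sides and near side.
- fence (a point): Middle of the lower edge of the fence's near face, at jig x = 75, y = 0 mm, on the board. The aluminium fence is fixed along the board's far side, 22 mm thick, 420 mm long in jig y, 25 mm high above the board.
- pin_left (a point): Centre of the top of the left steel pin (jig x = -21, y = 60 mm), fixed in the board: 10 mm across, 12 mm high above the board, the upper 5 mm tapering to 6 mm across. The template starts propped on the pins' tops and hides them from above.
- pin_right (a point): Centre of the top of the right pin (jig x = -21, y = -60 mm), same shape.
- template: Red painted aluminium plate, about 0.5 kg, 120 (x) by 240 (y) by 8 mm. Origin: centre of its underside; x to the edge that belongs at the fence, y along its length, z out of its upper face. It starts 4 to 20 mm short of the fence, shifted 25 to 45 mm to the jig's +y, turned up to 0.08 rad, tilted: fence-side edge on the board, underside of the near edge 15 to 20 mm above it.
- hole_left (a point): Centre, at half thickness, of the template's left through hole (template x = -35, y = 60 mm), 13 mm across; belongs over the left pin. The plate slides at about 2 to 8 N. Slid along with its edge against the fence, it drops over the pins by its own weight, and they stop it.
- hole_right (a point): Centre, at half thickness, of the right through hole (template x = -35, y = -60 mm), 13 mm across; belongs over the right pin. The four brass rings on the plate are only inlays.
- glue: Yellow glue bottle with an orange cap, 56 mm across, 150 mm high, standing loose on the table beyond the fence; origin at the centre of its underside. Leave it alone.
- jar: Glass jar with a steel lid, 68 mm across, 85 mm high, standing loose on the table beyond the fence; origin at the centre of its underside. Leave it alone.
- tape: Yellow and black tape measure, 66 by 38 by 55 mm high, standing loose on the near right (-x, -y) corner of the jig board; origin at the centre of its underside. Leave it alone.

How it is judged:
By the outcome, as a careful person would: the job done as asked, in the order asked, and still so for the second after the job is handed in, with the robot touching nothing.
It also fails if it takes over 51 s, if anything falls off the work surface, if the arm or the gripper's body presses on something with over 40 N, if the wrist force passes 120 N, or if a joint passes its speed limit or range.

## Robot

A 6-joint arm with a two-finger parallel gripper is mounted at the origin on the work surface. World frame = base frame: x ahead of the robot, y to its left, z up, the work surface at z = 0. Lengths are in mm, angles in rad, forces in N, time in s.
With the tool pointing down it reaches from about 350 to 775 mm from the base axis. Payload 7.3 kg.
Tool frame: the origin (TCP) lies at the very end of the fingers, on their centre line; the grasp point (between the pads) lies bot.grip_point_offset behind it (bot.grip_point_offset is the distance from the TCP to the grasp point, in mm); z points along the fingers, y is the line along which they close (so a half turn about z gives the same grasp; the last joint's range is limited). The gripper opens to 92 mm and grips with 3 to 60 N. Pads are 19 mm wide; open, the fingers measure 130 mm over their backs; the gripper's body (75 mm by 190 mm) begins 47 mm behind the grasp point.
Start: joints at [1.194, 0.342, 1.524, -0, 1.275, -0.146], TCP at [120.082, 511.105, 190.641] pointing down, gripper open.
Joint ranges: [-2.53, 2.53], [-0.77, 2.02], [0.04, 2.7], [-1, 4.14], [0.28, 2.66], [-3.11, 3.11]. Speed limits (rad/s): [2.57, 2.57, 3.14, 3.14, 3.14, 3.14].

## Interface

Orientations are given as [roll, pitch, yaw] about the fixed x, y, z axes, in that order (R = Rz(yaw) Ry(pitch) Rx(roll)).
In Python, from plant import bot gives the robot as it stands. The module is installed in compiled form; this text tells all that it offers.
- The arm moves only by the tool carry_out, never from a script. Its argument "plan" is a list of rows, each an object of numbers: "tx", "ty", "tz": the shift along the world's x, y, z in mm; "rx", "ry", "rz": the turn, a rotation vector about the world's x, y, z in rad. A call has 1 to 12 rows; each row shifts and turns the commanded pose from where the row before left it; what a row does not reach is not made up. A row lasts 1/10 s, in which the tool goes at most 50 mm and 8.59 degrees, less where a joint would pass 70% of its speed; a pose out of reach is approached as far as the arm can. A call with a gripper value outside its range is refused whole. "gripper" is the closure, from 0 (fully open) to 1 (shut), set as the call begins (left out, the last holds). The fingers move at their own pace and stop on an object; the grip force is fixed at half the most. Time passes only in rows, so rows that do not move let the fingers close. It gives the time, the measured TCP pose, the force, the opening and the grip force at its end, in the units of the state.
- bot.get_obs(): the state, without advancing time (a new reading comes with each control period).
- bot.capture(name): name is "side" or "top" or "wrist"; returns the picture (400x640x3 uint8, red, green, blue); there is no depth.
- bot.camera_model(name): a dict with "camera_matrix" (3x3 intrinsics, pixels), "R" (3x3) and "t" (3): a world point X has camera coordinates R X + t. Camera axes: x right, y down, z forward; pixel columns grow to the right and rows downward; lengths in mm; the calibration is good to about 2 mm. A picture is of the moment at which its call begins: read the wrist's pose just before it. camera_model takes no time and is no camera call; for the wrist camera it gives the pose at the moment of the call.
- bot.close_job(): hands the job in; it is judged then, once.
The state is a dict: "time": time; "joint_positions": joint angles; "dq": joint speeds; "tau": joint torques, N m; "tool_pos": TCP position; "tcp_rot": TCP orientation; "contact_force": force on the tool from outside, world axes, zero at the start; "moment": the same for the moment, N m; "grip_width": finger opening in mm; "finger_force": force on a finger pad.
Only numpy, scipy, OpenCV 4.12 (cv2) and the standard library are available. Lean on these libraries where they do the work, as an engineer would, in place of code of your own. Each camera call takes 0.05 s, during which the arm holds its last target. There are 200 camera calls.

## Working session

There is one attempt and no reset: what is moved stays moved. The work goes in short steps, Python scripts to look and compute and a tool call to move; the robot and the scene stay as the last step left them, time stands still between calls to the robot, and variables do not carry over. Pictures are saved under pics/ and viewed, at most 10 in all, crops included, and the job is handed in when it is done.

Besides the shell and the picture viewer there is one more tool, called after "Request:" as name([rows], argument=value, ...), one row to a line, values as JSON. carry_out: Moves the arm, as the interface text tells. Its arguments: {"type":"object","properties":{"plan":{"type":"array"},"gripper":{"type":"number"}},"required":["plan"]}

```bash
mkdir -p pics; cat > h.py <<'E'
import numpy as np, cv2
from plant import bot
def ray(cm,uv,z):
    K,R,t=map(np.array,(cm["camera_matrix"],cm["R"],cm["t"]))
    d=R.T@np.linalg.inv(K)@np.array([uv[0],uv[1],1.]); c=-R.T@t
    return c+d*(z-c[2])/d[2]
def proj(cm,X):
    K,R,t=map(np.array,(cm["camera_matrix"],cm["R"],cm["t"])); p=K@(R@np.array(X,float)+t); return p[:2]/p[2]
E
python3 - <<'E'
from h import *
for n in("top","side"):
    im=bot.capture(n); cv2.imwrite(f"pics/{n}0.png",im[:,:,::-1]); cm=bot.camera_model(n)
    print(n,-np.array(cm["R"]).T@np.array(cm["t"]),np.round(cm["R"],2).tolist())
    h=cv2.cvtColor(im,cv2.COLOR_RGB2HSV)
    m=(((h[...,0]<8)|(h[...,0]>172))&(h[...,1]>130)&(h[...,2]>60)).astype(np.uint8)
    c=max(cv2.findContours(m,0,2)[0],key=cv2.contourArea); print(cv2.contourArea(c),cv2.minAreaRect(c),cv2.approxPolyDP(cv2.convexHull(c),4,True)[:,0].tolist())
o=bot.get_obs(); print(o["tcp_rot"],o["grip_width"],o["contact_force"],o["time"],bot.grip_point_offset)
E
```

```text
top [ 521.36835403  -32.54965474 1189.25107573] [[-0.01, -1.0, 0.01], [-1.0, 0.01, -0.1], [0.1, -0.01, -1.0]]
4952.0 ((271.56646728515625, 225.95413208007812), (102.877685546875, 50.190521240234375), 21.68229103088379) [[235, 185], [327, 221], [310, 267], [215, 230]]
side [336.05713208 403.77255675 557.44691981] [[-0.86, -0.51, -0.0], [-0.34, 0.58, -0.74], [0.38, -0.64, -0.67]]
6708.0 ((303.3390197753906, 264.251220703125), (58.37481689453125, 138.57846069335938), 57.094757080078125) [[376, 249], [266, 323], [230, 278], [335, 220]]
[-3.14031294e+00 -1.71746415e-04  2.91079280e+00] 92.26606231404541 [ 0.92442351 -0.52191473 -0.37736203] 0.1 18.8
```

View pics/top0.png

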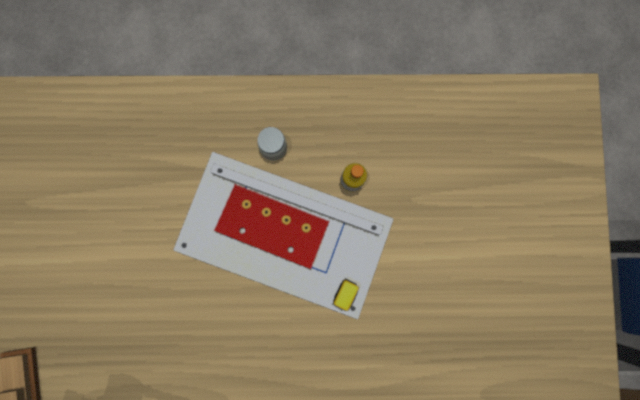

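View pics/side0.png

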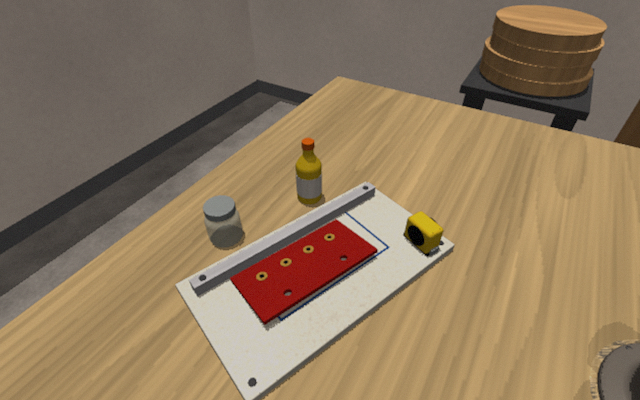

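The top view shows the board turned about 20°, with the fence on its far side running from (215,165) to (390,225). The template's corners are near (235,185), (327,221), (310,267) and (215,230). The jar is at (271,142), the glue at (354,177) and the tape at (346,294). The side view shows the near edge propped up, with a free gap behind it.

```bash
cat >> h.py <<'E'
def line(P): 
    v=cv2.fitLine(np.array(P,np.float32),cv2.DIST_HUBER,0,.01,.01).ravel(); return v
E
python3 - <<'E'
from h import *
im=cv2.imread("pics/top0.png")[:,:,::-1].copy(); cm=bot.camera_model("top")
h=cv2.cvtColor(im,cv2.COLOR_RGB2HSV)
w=((h[...,1]<45)&(h[...,2]>120)).astype(np.uint8); w[:130]=0
c=max(cv2.findContours(w,0,2)[0],key=cv2.contourArea)
p=cv2.approxPolyDP(cv2.convexHull(c),5,True)[:,0]; print(cv2.contourArea(c),p.tolist(),cv2.minAreaRect(c))
q=[ray(cm,x,18)[:2] for x in p]; print(np.round(q).tolist())
# near edge of board: hull points between lower-left and lower-right
ll=min(q,key=lambda a:a[0]-a[1]*1.0); lr=min(q,key=lambda a:a[0])
L=max(q,key=lambda a:a[1]); near=min(q,key=lambda a:a[0])
y=L-near; print("near edge len",np.linalg.norm(y)); 
d=y/np.linalg.norm(y); yaw=np.arctan2(-d[0],d[1]); ex=np.array([d[1],-d[0]])
mid=(L+near)/2; O=mid+125*ex; print("jig",O,yaw)
m=(((h[...,0]<8)|(h[...,0]>172))&(h[...,1]>130)&(h[...,2]>60)).astype(np.uint8)
c=max(cv2.findContours(m,0,2)[0],key=cv2.contourArea); b=cv2.boxPoints(cv2.minAreaRect(c))
for r in b:
    P=ray(cm,r,35)[:2]; print("tmpl corner jig", np.round([(P-O)@ex,(P-O)@d],1))
# back projection check of jig corners
for X,Y in((-125,230),(-125,-230),(125,-230),(125,230)): print(np.round(proj(cm,[*(O+X*ex+Y*d),18])),end=" ")
print()
cs=bot.camera_model("side")
for X,Y in((-125,-230),(125,-230),(-46,0),(-46,120)): print(np.round(proj(cs,[*(O+X*ex+Y*d),18])),end=" ")
for n,uv,z in(("jar",(271,142),85),("glue",(357,171),150)):
    P=ray(cm,uv,z)[:2]; print(n,np.round([(P-O)@ex,(P-O)@d]))
E
```

```text
20681.0 [[212, 152], [392, 218], [358, 318], [174, 250]] ((283.5939636230469, 234.47775268554688), (197.66282653808594, 107.5628662109375), 20.376434326171875)
[[753.0, 202.0], [592.0, -224.0], [361.0, -140.0], [522.0, 287.0]]
near edge len 456.4650032161573
jig [558.46767405  29.69853895] -0.3589856541082937
tmpl corner jig [-49.2 153. ]
tmpl corner jig [ 67.  151.8]
tmpl corner jig [ 60.3 -88.1]
tmpl corner jig [-55.3 -84.6]
[173. 250.] [359. 318.] [394. 217.] [212. 151.] 
[453. 242.] [364. 180.] [337. 277.] [281. 315.] jar [181.  96.]
glue [ 174. -106.]
```

Request:
carry_out([
  {"tx": 30, "ty": -35, "rz": -0.03},
  {"tx": 30, "ty": -35, "rz": -0.03},
  {"tx": 30, "ty": -35, "rz": -0.03},
  {"tx": 30, "ty": -35, "rz": -0.038},
  {"tx": 30, "ty": -35},
  {"tx": 30, "ty": -35},
  {"tx": 30, "ty": -35},
  {"tx": 30, "ty": -35},
  {"tx": 30, "ty": -35},
  {"tx": 30, "ty": -35},
  {"tx": 30, "ty": -35},
  {"tx": 30, "ty": -35},
], gripper=1)

```text
invalid input at $.plan[0]: expected keys tx, ty, tz, rx, ry, rz
```

Request:
carry_out([
  {"tx": 30, "ty": -35, "tz": 0, "rx": 0, "ry": 0, "rz": -0.03},
  {"tx": 30, "ty": -35, "tz": 0, "rx": 0, "ry": 0, "rz": -0.03},
  {"tx": 30, "ty": -35, "tz": 0, "rx": 0, "ry": 0, "rz": -0.03},
  {"tx": 30, "ty": -35, "tz": 0, "rx": 0, "ry": 0, "rz": -0.04},
  {"tx": 30, "ty": -35, "tz": 0, "rx": 0, "ry": 0, "rz": 0},
  {"tx": 30, "ty": -35, "tz": 0, "rx": 0, "ry": 0, "rz": 0},
  {"tx": 30, "ty": -35, "tz": 0, "rx": 0, "ry": 0, "rz": 0},
  {"tx": 30, "ty": -35, "tz": 0, "rx": 0, "ry": 0, "rz": 0},
  {"tx": 30, "ty": -35, "tz": 0, "rx": 0, "ry": 0, "rz": 0},
  {"tx": 30, "ty": -35, "tz": 0, "rx": 0, "ry": 0, "rz": 0},
  {"tx": 30, "ty": -35, "tz": 0, "rx": 0, "ry": 0, "rz": 0},
  {"tx": 30, "ty": -35, "tz": 0, "rx": 0, "ry": 0, "rz": 0},
], gripper=1)

```text
time: 1.3
tool_pos: [480.8, 89.4, 190.4]
tcp_rot: [3.142, -0.0, 2.78]
contact_force: [0.8, 0.7, 0.7]
grip_width: 1.9
finger_force: 0.0
```

```bash
python3 - <<'E'
from h import *
cm=bot.camera_model("wrist"); im=bot.capture("wrist"); cv2.imwrite("pics/w1.png",im[:,:,::-1])
print(bot.get_obs()["tool_pos"],-np.array(cm["R"]).T@np.array(cm["t"]))
E
```

```text
[485.34675124  84.39297697 190.25968903] [418.5823076  113.17576566 385.6591436 ]
```

View pics/w1.png

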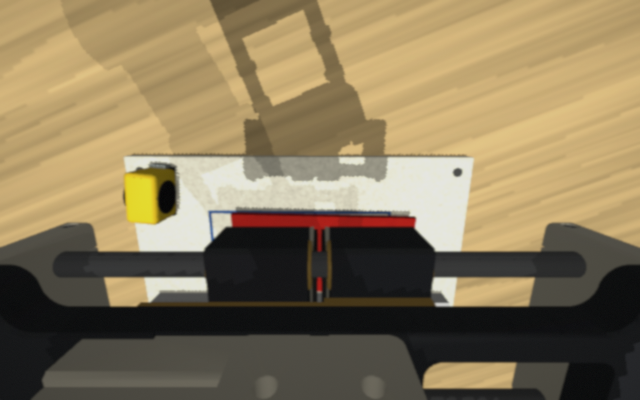

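The wrist view (image up points towards the robot) shows the board's near corners at (125,156) and (472,156) and the blue near line at row 212, with its corner at (210,212). The template's near edge runs from (232,213) to (415,218), and the tape is at (150,195).

```bash
python3 - <<'E'
from h import *
cm=bot.camera_model("wrist"); im=cv2.imread("pics/w1.png")[:,:,::-1].copy()
h=cv2.cvtColor(im,cv2.COLOR_RGB2HSV)
b=(abs(h[...,0].astype(int)-115)<12)&(h[...,1]>90)&(h[...,2]>60)
b[:205]=b[:, :205]=0; b[220:]=0; b[:,420:]=0
ys,xs=np.nonzero(b); print("blue",xs.min(),xs.max(),ys.min(),np.median(ys))
O=np.array([558.5,29.7]);a=-.359;ex=np.array([np.cos(a),np.sin(a)]);d=np.array([-ex[1],ex[0]])
J=lambda uv,z:np.round([(ray(cm,uv,z)[:2]-O)@ex,(ray(cm,uv,z)[:2]-O)@d],1)
for u in((125,156),(472,156),(210,212),(330,212),(390,214)): print(u,J(u,18))
r=(((h[...,0]<8)|(h[...,0]>172))&(h[...,1]>130)&(h[...,2]>60)); r[:200]=0
for x in(235,270,300,350,380,412):
    y=np.nonzero(r[:,x])[0]; print(x,y.min(),y.max(),J((x,y.min()),35), J((x,y.min()),43))
ys,xs=np.nonzero(r[:226]);print(xs.min(),xs.max(),J((xs.min(),220),40),J((xs.max(),220),40))
E
```

```text
blue 210 389 211 212.0
(125, 156) [-121.6 -228.6]
(472, 156) [-119.6  225.6]
(210, 212) [ -44.6 -125.1]
(330, 212) [-43.9  40.4]
(390, 214) [-40.7 123.2]
235 213 226 [-48.2 -85.3] [-50.6 -82.8]
270 214 226 [-46.6 -39.3] [-49.1 -37.8]
300 214 226 [-46.5   0.2] [-48.9   0.8]
350 216 226 [-43.4  66.2] [-46.   65.2]
380 216 227 [-43.3 105.7] [-45.8 103.9]
412 218 227 [-40.3 148.1] [-43.  145.3]
232 414 [-40.2 -88.4] [-39.2 149.2]
```

Request:
carry_out([
  {"tx": 0, "ty": 0, "tz": -30, "rx": 0, "ry": 0, "rz": 0},
  {"tx": 0, "ty": 0, "tz": -40, "rx": 0, "ry": 0, "rz": 0},
  {"tx": 0, "ty": 0, "tz": -40, "rx": 0, "ry": 0, "rz": 0},
  {"tx": 0, "ty": 0, "tz": -30, "rx": 0, "ry": 0, "rz": 0},
  {"tx": 0, "ty": 0, "tz": -18, "rx": 0, "ry": 0, "rz": 0},
  {"tx": 0, "ty": 0, "tz": -10, "rx": 0, "ry": 0, "rz": 0},
  {"tx": 9.4, "ty": -3.5, "tz": 0, "rx": 0, "ry": 0, "rz": 0},
  {"tx": 9.4, "ty": -3.5, "tz": 0, "rx": 0, "ry": 0, "rz": 0},
  {"tx": 4.7, "ty": -1.8, "tz": 0, "rx": 0, "ry": 0, "rz": 0},
  {"tx": 0, "ty": 0, "tz": 0, "rx": 0, "ry": 0, "rz": 0},
])

```text
time: 2.35
tool_pos: [505.4, 81.9, 23.6]
tcp_rot: [3.141, 0.003, 2.78]
contact_force: [-0.2, 0.0, 0.2]
grip_width: 0.6
finger_force: 0.0
```

Request:
carry_out([
  {"tx": 2.8, "ty": -1, "tz": 0, "rx": 0, "ry": 0, "rz": 0},
  {"tx": 2.8, "ty": -1, "tz": 0, "rx": 0, "ry": 0, "rz": 0},
  {"tx": 2.8, "ty": -1, "tz": 0, "rx": 0, "ry": 0, "rz": 0},
  {"tx": 0, "ty": 0, "tz": 0, "rx": 0, "ry": 0, "rz": 0},
])

```text
time: 2.75
tool_pos: [512.4, 79.2, 22.8]
tcp_rot: [3.141, 0.0, 2.781]
contact_force: [0.7, -0.4, -0.3]
grip_width: 0.5
finger_force: 0.0
```

Request:
carry_out([
  {"tx": 1.9, "ty": -0.7, "tz": 0, "rx": 0, "ry": 0, "rz": 0},
  {"tx": 1.9, "ty": -0.7, "tz": 0, "rx": 0, "ry": 0, "rz": 0},
  {"tx": 1.9, "ty": -0.7, "tz": 0, "rx": 0, "ry": 0, "rz": 0},
  {"tx": 0, "ty": 0, "tz": 0, "rx": 0, "ry": 0, "rz": 0},
])

```text
time: 3.15
tool_pos: [518.0, 77.1, 22.6]
tcp_rot: [3.141, 0.0, 2.781]
contact_force: [1.1, -0.1, 0.1]
grip_width: 0.6
finger_force: 0.0
```

Request:
carry_out([
  {"tx": 1.9, "ty": -0.7, "tz": 0, "rx": 0, "ry": 0, "rz": 0},
  {"tx": 1.9, "ty": -0.7, "tz": 0, "rx": 0, "ry": 0, "rz": 0},
  {"tx": 0, "ty": 0, "tz": 0, "rx": 0, "ry": 0, "rz": 0},
])

```text
time: 3.45
tool_pos: [521.8, 75.7, 22.7]
tcp_rot: [3.141, 0.0, 2.781]
contact_force: [-0.1, 0.1, 0.6]
grip_width: 0.3
finger_force: 0.0
```

Request:
carry_out([
  {"tx": 1.9, "ty": -0.7, "tz": 0, "rx": 0, "ry": 0, "rz": 0},
  {"tx": 1.9, "ty": -0.7, "tz": 0, "rx": 0, "ry": 0, "rz": 0},
  {"tx": 0, "ty": 0, "tz": 0, "rx": 0, "ry": 0, "rz": 0},
])

```text
time: 3.75
tool_pos: [525.6, 74.3, 22.7]
tcp_rot: [3.141, 0.0, 2.781]
contact_force: [0.2, -0.5, -0.4]
grip_width: 0.4
finger_force: 0.0
```

```bash
python3 - <<'E'
from h import *
im=bot.capture("side")[150:350,150:470]; cv2.imwrite("pics/s2.png",cv2.resize(im[:,:,::-1],(800,500),interpolation=3))
E
```

```text
(no output)
```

View pics/s2.png

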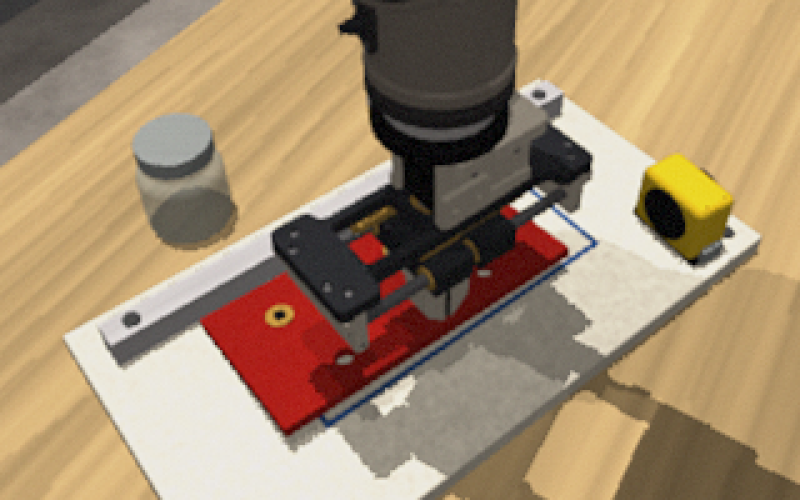

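The side view shows the shut fingertips ending near crop pixel (445,320). I'll compare that with the projected TCP to see whether the tip is at the edge or above the plate.

```bash
python3 - <<'E'
from h import *
o=bot.get_obs(); cm=bot.camera_model("side"); f=lambda X:np.round((proj(cm,X)-150)*2.5)
print(o["tool_pos"],o["contact_force"]); p=np.array(o["tool_pos"]); print("tip",f(p),f(p+[0,0,40]))
O=np.array([558.5,29.7]);a=-.359;ex=np.array([np.cos(a),np.sin(a)]);d=np.array([-ex[1],ex[0]])
print("tcp jig",(p[:2]-O)@ex,(p[:2]-O)@d)
for X,Y,Z in((-46,-120,18),(-46,120,18),(74,-120,18),(-46,30,18),(-46,30,35)): print(X,Y,Z,f([*(O+X*ex+Y*d),Z]))
for uv in((285,432),(568,248)):
  for z in(26,35,43):
    P=ray(cm,np.array(uv)/2.5+150,z)[:2]-O; print(uv,z,np.round([P@ex,P@d],1))
E
```

```text
[525.40224858  74.35489016  22.62779963] [ 0.33082936  0.10255366 -0.26358061]
tip [434. 337.] [435. 301.]
tcp jig -46.67669138382603 30.1795766281371
-46 -120 18 [585. 238.]
-46 120 18 [326. 413.]
74 -120 18 [482. 155.]
-46 30 18 [434. 340.]
-46 30 35 [434. 326.]
(285, 432) 26 [-44.9 150. ]
(285, 432) 35 [-49.9 152.1]
(285, 432) 43 [-54.3 153.9]
(568, 248) 26 [-49.3 -97.2]
(568, 248) 35 [-54.2 -90.9]
(568, 248) 43 [-58.6 -85.4]
```

```bash
python3 - <<'E'
from h import *
im=bot.capture("side"); t=bot.capture("top")
A=cv2.resize(im[235:325,255:375][:,:,::-1],(800,600),interpolation=0)
B=cv2.resize(t[175:285,200:350][:,:,::-1],None,fx=2.6,fy=2.6,interpolation=3)
A=cv2.resize(A,(400,300),interpolation=3); B=cv2.resize(B,(400,300))
cv2.imwrite("pics/s3.png",np.hstack([A,B]))
E
```

```text
(no output)
```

View pics/s3.png

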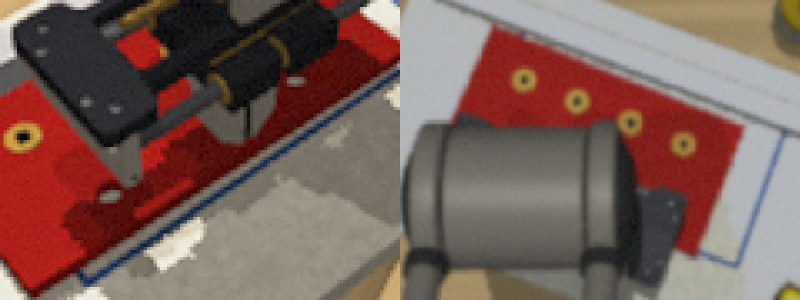

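The right half of this view shows the plate still near its starting place. In the left half, the visible finger end is about 30 crop pixels above the projected TCP. I'll back off over the bare board and compare again.

Request:
carry_out([
  {"tx": -9.4, "ty": 3.5, "tz": 0, "rx": 0, "ry": 0, "rz": 0},
  {"tx": -9.4, "ty": 3.5, "tz": 0, "rx": 0, "ry": 0, "rz": 0},
  {"tx": -9.4, "ty": 3.5, "tz": 0, "rx": 0, "ry": 0, "rz": 0},
  {"tx": -9.4, "ty": 3.5, "tz": 0, "rx": 0, "ry": 0, "rz": 0},
  {"tx": 0, "ty": 0, "tz": 0, "rx": 0, "ry": 0, "rz": 0},
  {"tx": 0, "ty": 0, "tz": 0, "rx": 0, "ry": 0, "rz": 0},
])

```text
time: 4.5
tool_pos: [487.7, 88.6, 22.9]
tcp_rot: [3.141, 0.001, 2.781]
contact_force: [-0.0, -0.4, 0.0]
grip_width: 0.4
finger_force: 0.0
```

```bash
python3 - <<'E'
from h import *
im=bot.capture("side"); o=bot.get_obs(); cm=bot.camera_model("side"); p=o["tool_pos"]; print(p,o["contact_force"])
A=cv2.resize(im[220:340,240:400][:,:,::-1],(800,600),interpolation=3)
f=lambda X:tuple(int(v) for v in (proj(cm,X)-[240,220])*5)
for z,c in((0,(255,0,255)),(20,(0,255,0)),(40,(255,255,0))): q=f(np.array(p)+[0,0,z]); print(q); cv2.circle(A,q,4,c,-1)
cv2.imwrite("pics/s4.png",A)
E
```

```text
[488.09647537  88.44809296  22.87869347] [ 0.56262368  0.25594236 -0.15662199]
(494, 402)
(496, 367)
(498, 331)
```

View pics/s4.png

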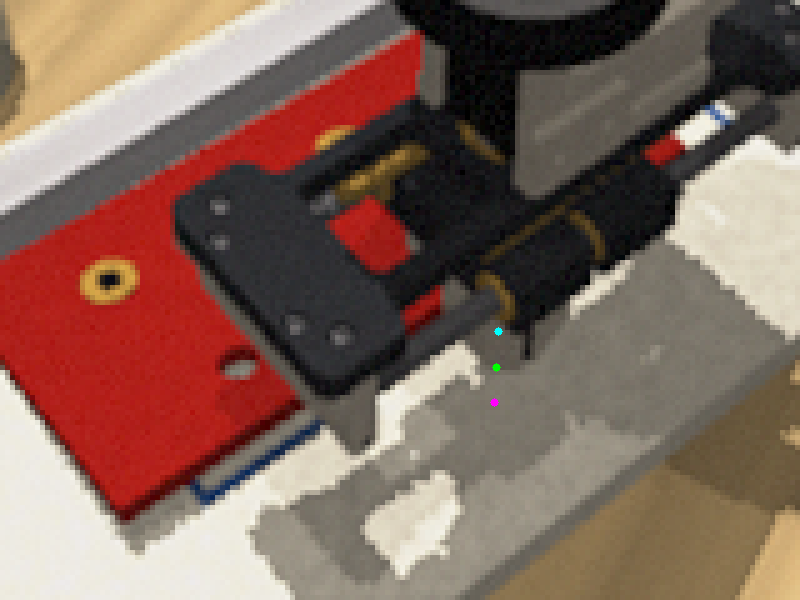

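The visible finger end is at about (528,358), well above the projected TCP at (494,402), so the real tip height is in doubt. I'll check it with a gentle touch on the bare board.

Request:
carry_out([
  {"tx": 0, "ty": 0, "tz": -2, "rx": 0, "ry": 0, "rz": 0},
  {"tx": 0, "ty": 0, "tz": -2, "rx": 0, "ry": 0, "rz": 0},
  {"tx": 0, "ty": 0, "tz": -2, "rx": 0, "ry": 0, "rz": 0},
  {"tx": 0, "ty": 0, "tz": 0, "rx": 0, "ry": 0, "rz": 0},
])

```text
time: 4.95
tool_pos: [487.5, 88.3, 16.2]
tcp_rot: [-3.141, -0.001, 2.781]
contact_force: [-1.0, -1.5, -1.2]
grip_width: 0.6
finger_force: 0.0
```

Request:
carry_out([
  {"tx": 0, "ty": 0, "tz": -2, "rx": 0, "ry": 0, "rz": 0},
  {"tx": 0, "ty": 0, "tz": -2, "rx": 0, "ry": 0, "rz": 0},
  {"tx": 0, "ty": 0, "tz": -2, "rx": 0, "ry": 0, "rz": 0},
  {"tx": 0, "ty": 0, "tz": 0, "rx": 0, "ry": 0, "rz": 0},
])

```text
time: 5.35
tool_pos: [487.5, 88.4, 10.3]
tcp_rot: [-3.141, -0.001, 2.781]
contact_force: [0.6, 0.1, 0.2]
grip_width: 0.1
finger_force: 0.0
```

Request:
carry_out([
  {"tx": 0, "ty": 0, "tz": -2, "rx": 0, "ry": 0, "rz": 0},
  {"tx": 0, "ty": 0, "tz": -1, "rx": 0, "ry": 0, "rz": 0},
  {"tx": 0, "ty": 0, "tz": -1, "rx": 0, "ry": 0, "rz": 0},
  {"tx": 0, "ty": 0, "tz": 0, "rx": 0, "ry": 0, "rz": 0},
])

```text
time: 5.75
tool_pos: [487.6, 88.4, 6.5]
tcp_rot: [3.142, -0.0, 2.781]
contact_force: [0.5, 0.1, -1.0]
grip_width: 0.3
finger_force: 0.0
```

Request:
carry_out([
  {"tx": 0, "ty": 0, "tz": -2, "rx": 0, "ry": 0, "rz": 0},
  {"tx": 0, "ty": 0, "tz": -2, "rx": 0, "ry": 0, "rz": 0},
  {"tx": 0, "ty": 0, "tz": -1, "rx": 0, "ry": 0, "rz": 0},
  {"tx": 0, "ty": 0, "tz": 0, "rx": 0, "ry": 0, "rz": 0},
])

```text
time: 6.15
tool_pos: [487.5, 88.4, 1.5]
tcp_rot: [-3.142, -0.0, 2.781]
contact_force: [0.4, -0.3, -0.9]
grip_width: 0.3
finger_force: 0.0
```

Request:
carry_out([
  {"tx": 0, "ty": 0, "tz": -1, "rx": 0, "ry": 0, "rz": 0},
  {"tx": 0, "ty": 0, "tz": -1, "rx": 0, "ry": 0, "rz": 0},
  {"tx": 0, "ty": 0, "tz": -1, "rx": 0, "ry": 0, "rz": 0},
  {"tx": 0, "ty": 0, "tz": 0, "rx": 0, "ry": 0, "rz": 0},
])

```text
time: 6.55
tool_pos: [487.6, 88.4, -1.5]
tcp_rot: [-3.142, -0.0, 2.781]
contact_force: [-0.5, -0.1, -0.2]
grip_width: 0.3
finger_force: 0.0
```

```bash
python3 - <<'E'
from h import *
im=bot.capture("side"); o=bot.get_obs(); print(o["tool_pos"],np.round(o["joint_positions"],4),np.round(o["tau"],1),np.round(o["moment"],2))
A=cv2.resize(im[250:320,290:384][:,:,::-1],(800,596),interpolation=0)
A=cv2.convertScaleAbs(A,alpha=1.6)
cm=bot.camera_model("side")
q=(proj(cm,o["tool_pos"])-[290,250])*8.51; print(q); cv2.circle(A,tuple(int(v) for v in q),5,(255,0,255),-1)
cv2.imwrite("pics/s5.png",A)
E
```

```text
[487.62655683  88.40878373  -1.44193099] [ 2.4500e-02  5.3720e-01  1.8351e+00  1.0000e-04  7.6940e-01 -1.1856e+00] [ -0.  -44.5 -16.   -0.    0.1   0. ] [0.04 0.02 0.04]
[413.7195662  498.51831185]
```

View pics/s5.png

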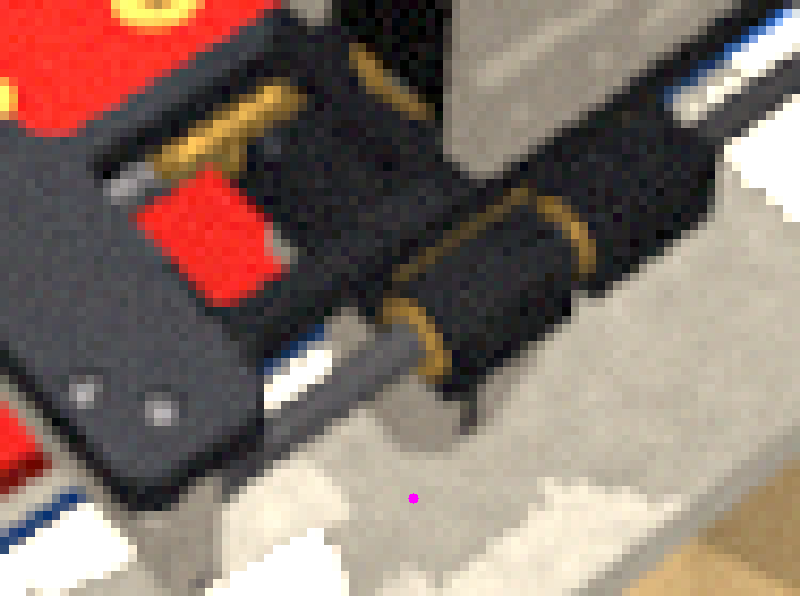

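The finger end, near (460,450), is still clearly above the board. The reported TCP height is therefore low by roughly 25–35 mm, and the touch will give the true offset.

Request:
carry_out([
  {"tx": 0, "ty": 0, "tz": -1, "rx": 0, "ry": 0, "rz": 0},
  {"tx": 0, "ty": 0, "tz": -1, "rx": 0, "ry": 0, "rz": 0},
  {"tx": 0, "ty": 0, "tz": -1, "rx": 0, "ry": 0, "rz": 0},
  {"tx": 0, "ty": 0, "tz": 0, "rx": 0, "ry": 0, "rz": 0},
])

```text
time: 7.0
tool_pos: [487.6, 88.4, -4.5]
tcp_rot: [-3.142, -0.0, 2.781]
contact_force: [-0.2, 0.3, -0.0]
grip_width: 0.6
finger_force: 0.0
```

Request:
carry_out([
  {"tx": 0, "ty": 0, "tz": -1, "rx": 0, "ry": 0, "rz": 0},
  {"tx": 0, "ty": 0, "tz": -1, "rx": 0, "ry": 0, "rz": 0},
  {"tx": 0, "ty": 0, "tz": 0, "rx": 0, "ry": 0, "rz": 0},
])

```text
time: 7.3
tool_pos: [487.6, 88.4, -6.5]
tcp_rot: [3.142, -0.0, 2.781]
contact_force: [0.1, -1.0, -0.1]
grip_width: 0.3
finger_force: 0.0
```

Request:
carry_out([
  {"tx": 0, "ty": 0, "tz": -1, "rx": 0, "ry": 0, "rz": 0},
  {"tx": 0, "ty": 0, "tz": -1, "rx": 0, "ry": 0, "rz": 0},
  {"tx": 0, "ty": 0, "tz": 0, "rx": 0, "ry": 0, "rz": 0},
])

```text
time: 7.6
tool_pos: [487.6, 88.4, -8.5]
tcp_rot: [-3.142, -0.0, 2.781]
contact_force: [-0.4, 0.4, -0.5]
grip_width: 0.8
finger_force: 0.0
```

Request:
carry_out([
  {"tx": 0, "ty": 0, "tz": -1, "rx": 0, "ry": 0, "rz": 0},
  {"tx": 0, "ty": 0, "tz": -1, "rx": 0, "ry": 0, "rz": 0},
  {"tx": 0, "ty": 0, "tz": 0, "rx": 0, "ry": 0, "rz": 0},
])

```text
time: 7.9
tool_pos: [487.6, 88.4, -10.5]
tcp_rot: [3.142, -0.0, 2.781]
contact_force: [0.1, -0.6, 0.4]
grip_width: -0.1
finger_force: 0.0
```

Request:
carry_out([
  {"tx": 0, "ty": 0, "tz": -1, "rx": 0, "ry": 0, "rz": 0},
  {"tx": 0, "ty": 0, "tz": -0.5, "rx": 0, "ry": 0, "rz": 0},
  {"tx": 0, "ty": 0, "tz": 0, "rx": 0, "ry": 0, "rz": 0},
])

```text
time: 8.2
tool_pos: [487.6, 88.4, -12.0]
tcp_rot: [3.142, -0.0, 2.781]
contact_force: [0.3, 0.2, 0.0]
grip_width: 0.7
finger_force: 0.0
```

Request:
carry_out([
  {"tx": 0, "ty": 0, "tz": -1, "rx": 0, "ry": 0, "rz": 0},
  {"tx": 0, "ty": 0, "tz": -0.5, "rx": 0, "ry": 0, "rz": 0},
  {"tx": 0, "ty": 0, "tz": 0, "rx": 0, "ry": 0, "rz": 0},
])

```text
time: 8.5
tool_pos: [487.6, 88.4, -13.5]
tcp_rot: [3.142, -0.0, 2.781]
contact_force: [0.4, -0.8, -0.3]
grip_width: 0.2
finger_force: 0.0
```

Request:
carry_out([
  {"tx": 0, "ty": 0, "tz": -1, "rx": 0, "ry": 0, "rz": 0},
  {"tx": 0, "ty": 0, "tz": -0.5, "rx": 0, "ry": 0, "rz": 0},
  {"tx": 0, "ty": 0, "tz": 0, "rx": 0, "ry": 0, "rz": 0},
])

```text
time: 8.8
tool_pos: [487.6, 88.4, -15.0]
tcp_rot: [3.142, -0.0, 2.781]
contact_force: [-0.1, -0.5, -0.0]
grip_width: 0.7
finger_force: 0.0
```

Request:
carry_out([
  {"tx": 0, "ty": 0, "tz": -1, "rx": 0, "ry": 0, "rz": 0},
  {"tx": 0, "ty": 0, "tz": -0.5, "rx": 0, "ry": 0, "rz": 0},
  {"tx": 0, "ty": 0, "tz": 0, "rx": 0, "ry": 0, "rz": 0},
])

```text
time: 9.1
tool_pos: [487.6, 88.4, -16.5]
tcp_rot: [3.142, -0.0, 2.781]
contact_force: [-0.3, -0.7, 0.1]
grip_width: 0.3
finger_force: 0.0
```

```bash
python3 - <<'E'
from h import *
im=bot.capture("side"); o=bot.get_obs(); print(o["tool_pos"],np.round(o["tau"],1),o["contact_force"])
A=cv2.convertScaleAbs(cv2.resize(im[250:320,290:384][:,:,::-1],(800,596),interpolation=0),alpha=1.6)
cm=bot.camera_model("side")
q=(proj(cm,o["tool_pos"])-[290,250])*8.51; print(q)
cv2.imwrite("pics/s6.png",A)
E
```

```text
[487.67272738  88.3989004  -16.3933419 ] [ -0.  -44.9 -15.3  -0.    0.1   0. ] [-0.03549367 -0.34316455 -0.85810118]
[411.23668906 538.72774571]
```

View pics/s6.png

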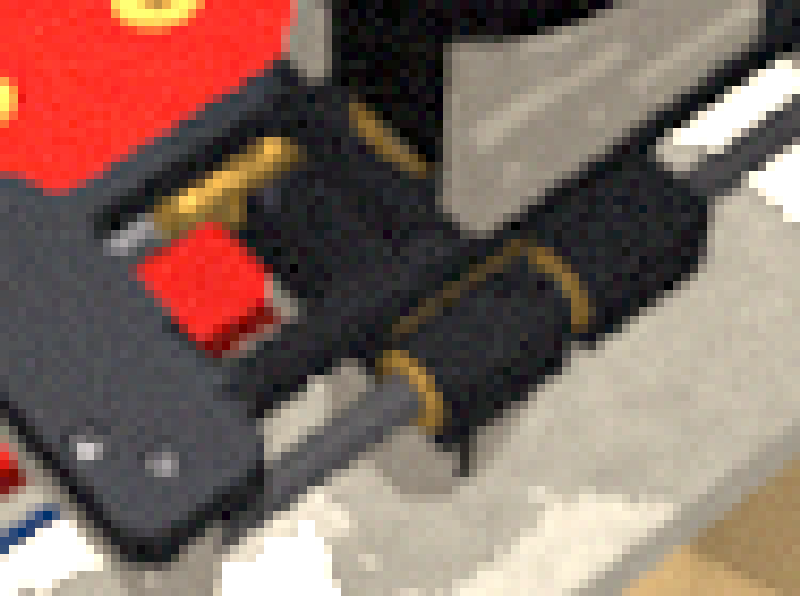

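The finger is still lowering freely, with its tip now near (463,475) and close to the board.

Request:
carry_out([
  {"tx": 0, "ty": 0, "tz": -1, "rx": 0, "ry": 0, "rz": 0},
  {"tx": 0, "ty": 0, "tz": -0.5, "rx": 0, "ry": 0, "rz": 0},
  {"tx": 0, "ty": 0, "tz": 0, "rx": 0, "ry": 0, "rz": 0},
])

```text
time: 9.45
tool_pos: [487.7, 88.4, -17.8]
tcp_rot: [3.141, 0.0, 2.781]
contact_force: [0.0, -0.4, 1.1]
grip_width: 0.4
finger_force: 0.7
```

Request:
carry_out([
  {"tx": 0, "ty": 0, "tz": -1, "rx": 0, "ry": 0, "rz": 0},
  {"tx": 0, "ty": 0, "tz": -0.5, "rx": 0, "ry": 0, "rz": 0},
  {"tx": 0, "ty": 0, "tz": 0, "rx": 0, "ry": 0, "rz": 0},
])

```text
time: 9.75
tool_pos: [487.7, 88.4, -17.9]
tcp_rot: [3.141, 0.001, 2.781]
contact_force: [-4.5, -0.9, 16.7]
grip_width: 0.4
finger_force: 8.5
```

Request:
carry_out([
  {"tx": 0, "ty": 0, "tz": -1, "rx": 0, "ry": 0, "rz": 0},
  {"tx": 0, "ty": 0, "tz": -0.5, "rx": 0, "ry": 0, "rz": 0},
  {"tx": 0, "ty": 0, "tz": 0, "rx": 0, "ry": 0, "rz": 0},
])

```text
time: 10.05
tool_pos: [487.8, 88.4, -18.0]
tcp_rot: [3.141, 0.001, 2.781]
contact_force: [-9.7, -1.6, 31.6]
grip_width: 0.3
finger_force: 16.1
```

Request:
carry_out([
  {"tx": 0, "ty": 0, "tz": -1, "rx": 0, "ry": 0, "rz": 0},
  {"tx": 0, "ty": 0, "tz": -0.5, "rx": 0, "ry": 0, "rz": 0},
  {"tx": 0, "ty": 0, "tz": 0, "rx": 0, "ry": 0, "rz": 0},
])

```text
time: 10.35
tool_pos: [487.9, 88.4, -18.2]
tcp_rot: [3.141, 0.002, 2.781]
contact_force: [-14.4, -1.7, 46.9]
grip_width: 0.8
finger_force: 23.7
```

Contact was clean at a reported z of −17.8, where the board top is really +18, so the real tip sits about 36 mm above the reported TCP. I'll work at a reported z of about −13, which puts the tip roughly 5 mm above the board.

Request:
carry_out([
  {"tx": 0, "ty": 0, "tz": 0, "rx": 0, "ry": 0, "rz": 0},
  {"tx": 0, "ty": 0, "tz": 4.5, "rx": 0, "ry": 0, "rz": 0},
  {"tx": 0, "ty": 0, "tz": 5, "rx": 0, "ry": 0, "rz": 0},
  {"tx": 5.6, "ty": -2.1, "tz": 0, "rx": 0, "ry": 0, "rz": 0},
  {"tx": 5.6, "ty": -2.1, "tz": 0, "rx": 0, "ry": 0, "rz": 0},
  {"tx": 5.6, "ty": -2.1, "tz": 0, "rx": 0, "ry": 0, "rz": 0},
  {"tx": 0, "ty": 0, "tz": 0, "rx": 0, "ry": 0, "rz": 0},
])

```text
time: 11.05
tool_pos: [505.5, 81.7, -13.3]
tcp_rot: [3.141, 0.0, 2.78]
contact_force: [-0.2, 0.2, 0.0]
grip_width: 0.4
finger_force: 0.0
```

Request:
carry_out([
  {"tx": 2.8, "ty": -1, "tz": 0, "rx": 0, "ry": 0, "rz": 0},
  {"tx": 2.8, "ty": -1, "tz": 0, "rx": 0, "ry": 0, "rz": 0},
  {"tx": 1.9, "ty": -0.7, "tz": 0, "rx": 0, "ry": 0, "rz": 0},
  {"tx": 0, "ty": 0, "tz": 0, "rx": 0, "ry": 0, "rz": 0},
])

```text
time: 11.45
tool_pos: [511.5, 79.4, -13.3]
tcp_rot: [-3.141, -0.001, 2.781]
contact_force: [-1.9, 1.2, -1.8]
grip_width: 0.4
finger_force: 0.9
```

Request:
carry_out([
  {"tx": 1.9, "ty": -0.7, "tz": 0, "rx": 0, "ry": 0, "rz": 0},
  {"tx": 1.9, "ty": -0.7, "tz": 0, "rx": 0, "ry": 0, "rz": 0},
  {"tx": 1.9, "ty": -0.7, "tz": 0, "rx": 0, "ry": 0, "rz": 0},
])

```text
time: 11.75
tool_pos: [514.7, 77.3, -13.7]
tcp_rot: [-3.139, -0.006, 2.781]
contact_force: [-11.2, 3.9, 1.1]
grip_width: 0.4
finger_force: 6.2
```

Request:
carry_out([
  {"tx": 0.9, "ty": -0.4, "tz": 0, "rx": 0, "ry": 0, "rz": 0},
  {"tx": 0.9, "ty": -0.4, "tz": 0, "rx": 0, "ry": 0, "rz": 0},
  {"tx": 0.9, "ty": -0.3, "tz": 0, "rx": 0, "ry": 0, "rz": 0},
  {"tx": 0, "ty": 0, "tz": 0, "rx": 0, "ry": 0, "rz": 0},
])

```text
time: 12.15
tool_pos: [514.5, 77.4, -13.8]
tcp_rot: [-3.139, -0.012, 2.781]
contact_force: [-16.6, 5.5, 6.2]
grip_width: 0.2
finger_force: 8.6
```

Request:
carry_out([
  {"tx": 0.9, "ty": -0.4, "tz": 0, "rx": 0, "ry": 0, "rz": 0},
  {"tx": 0.9, "ty": -0.3, "tz": 0, "rx": 0, "ry": 0, "rz": 0},
  {"tx": 0.9, "ty": -0.3, "tz": 0, "rx": 0, "ry": 0, "rz": 0},
  {"tx": 0, "ty": 0, "tz": 0, "rx": 0, "ry": 0, "rz": 0},
])

```text
time: 12.55
tool_pos: [514.3, 77.3, -13.9]
tcp_rot: [-3.138, -0.017, 2.781]
contact_force: [-24.2, 9.7, 12.9]
grip_width: 0.6
finger_force: 13.0
```

The plate is stopped by the fence with about 26 N on it, so it is squared up. Next I back off, lift, and go round to the +y end.

Request:
carry_out([
  {"tx": -7, "ty": 2.6, "tz": 0, "rx": 0, "ry": 0, "rz": 0},
  {"tx": -7, "ty": 2.6, "tz": 0, "rx": 0, "ry": 0, "rz": 0},
  {"tx": 0, "ty": 0, "tz": 35, "rx": 0, "ry": 0, "rz": 0},
  {"tx": 0, "ty": 0, "tz": 35, "rx": 0, "ry": 0, "rz": 0},
  {"tx": 20, "ty": 20, "tz": 0, "rx": 0, "ry": 0, "rz": 0},
  {"tx": 20, "ty": 20, "tz": 0, "rx": 0, "ry": 0, "rz": 0},
  {"tx": 20, "ty": 20, "tz": 0, "rx": 0, "ry": 0, "rz": 0},
  {"tx": 20, "ty": 20, "tz": 0, "rx": 0, "ry": 0, "rz": 0},
  {"tx": 20, "ty": 20, "tz": 0, "rx": 0, "ry": 0, "rz": 0},
  {"tx": 24, "ty": 16, "tz": 0, "rx": 0, "ry": 0, "rz": 0},
  {"tx": 0, "ty": 0, "tz": 0, "rx": 0, "ry": 0, "rz": 0},
  {"tx": 0, "ty": 0, "tz": 0, "rx": 0, "ry": 0, "rz": 0},
])

```text
time: 13.75
tool_pos: [633.5, 196.4, 56.9]
tcp_rot: [3.141, 0.001, 2.781]
contact_force: [-1.0, 0.4, 0.1]
grip_width: -0.2
finger_force: 0.0
```

```bash
python3 - <<'E'
from h import *
o=bot.get_obs(); p=np.array(o["tool_pos"]); O=np.array([558.5,29.7]);a=-.359;ex=np.array([np.cos(a),np.sin(a)]);d=np.array([-ex[1],ex[0]])
print(p,(p[:2]-O)@ex,(p[:2]-O)@d)
cm=bot.camera_model("wrist"); im=bot.capture("wrist"); t=bot.capture("top"); ct=bot.camera_model("top")
h=cv2.cvtColor(t,cv2.COLOR_RGB2HSV); r=(((h[...,0]<8)|(h[...,0]>172))&(h[...,1]>130)&(h[...,2]>60)); ys,xs=np.nonzero(r)
for i in(xs.argmin(),xs.argmax(),ys.argmin(),ys.argmax()):
    P=ray(ct,(xs[i],ys[i]),35)[:2]-O; print((xs[i],ys[i]),np.round([P@ex,P@d],1))
A=cv2.resize(im,(500,312))[:,:,::-1]; B=cv2.resize(t[140:300,180:400],(300,218))[:,:,::-1]; C=np.zeros((312,800,3),np.uint8); C[:,:500]=A; C[:218,500:]=B
cv2.imwrite("pics/w2.png",C)
E
```

```text
[633.47710531 196.41848989  56.93116636] 11.622644567741052 182.43227599334529
(np.int64(216), np.int64(228)) [-43.1 151.6]
(np.int64(328), np.int64(217)) [ 69.9 -83. ]
(np.int64(235), np.int64(183)) [ 70.  148.1]
(np.int64(310), np.int64(264)) [-46.2 -81. ]
```

View pics/w2.png

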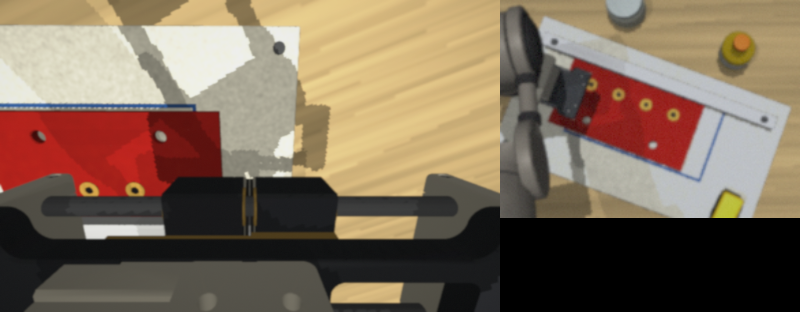

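The plate now lies parallel to the blue lines. In the wrist part, its +y end at px 221 is past the blue corner at px 195, and its holes are at (38,136) and (160,136). The finger is clear of the end, so I lower it and push along −y with a slight bias to the fence.

Request:
carry_out([
  {"tx": 0, "ty": 0, "tz": -35, "rx": 0, "ry": 0, "rz": 0},
  {"tx": 0, "ty": 0, "tz": -25, "rx": 0, "ry": 0, "rz": 0},
  {"tx": 0, "ty": 0, "tz": -10, "rx": 0, "ry": 0, "rz": 0},
  {"tx": -1, "ty": -2.8, "tz": 0, "rx": 0, "ry": 0, "rz": 0},
  {"tx": -1, "ty": -2.8, "tz": 0, "rx": 0, "ry": 0, "rz": 0},
  {"tx": -0.6, "ty": -1.9, "tz": 0, "rx": 0, "ry": 0, "rz": 0},
  {"tx": 0, "ty": 0, "tz": 0, "rx": 0, "ry": 0, "rz": 0},
])

```text
time: 14.55
tool_pos: [631.3, 188.6, -11.4]
tcp_rot: [3.14, 0.002, 2.78]
contact_force: [0.6, 0.5, -0.2]
grip_width: 0.5
finger_force: 0.0
```

Request:
carry_out([
  {"tx": -0.6, "ty": -1.9, "tz": 0, "rx": 0, "ry": 0, "rz": 0},
  {"tx": -0.6, "ty": -1.9, "tz": 0, "rx": 0, "ry": 0, "rz": 0},
  {"tx": -0.6, "ty": -1.9, "tz": 0, "rx": 0, "ry": 0, "rz": 0},
  {"tx": -0.6, "ty": -1.9, "tz": 0, "rx": 0, "ry": 0, "rz": 0},
])

```text
time: 14.95
tool_pos: [628.4, 181.9, -12.6]
tcp_rot: [3.14, 0.001, 2.781]
contact_force: [0.8, 5.3, 1.7]
grip_width: 0.5
finger_force: 2.3
```

Request:
carry_out([
  {"tx": -0.6, "ty": -1.9, "tz": 0, "rx": 0, "ry": 0, "rz": 0},
  {"tx": -0.6, "ty": -1.9, "tz": 0, "rx": 0, "ry": 0, "rz": 0},
  {"tx": -0.6, "ty": -1.9, "tz": 0, "rx": 0, "ry": 0, "rz": 0},
  {"tx": -0.6, "ty": -1.9, "tz": 0, "rx": 0, "ry": 0, "rz": 0},
  {"tx": -0.6, "ty": -1.9, "tz": 0, "rx": 0, "ry": 0, "rz": 0},
  {"tx": -0.6, "ty": -1.9, "tz": 0, "rx": 0, "ry": 0, "rz": 0},
])

```text
time: 15.55
tool_pos: [624.9, 171.5, -12.4]
tcp_rot: [3.139, 0.001, 2.781]
contact_force: [0.2, 6.5, 1.0]
grip_width: 0.2
finger_force: 2.8
```

Request:
carry_out([
  {"tx": -0.3, "ty": -0.95, "tz": 0, "rx": 0, "ry": 0, "rz": 0},
  {"tx": -0.3, "ty": -0.95, "tz": 0, "rx": 0, "ry": 0, "rz": 0},
  {"tx": -0.3, "ty": -0.95, "tz": 0, "rx": 0, "ry": 0, "rz": 0},
  {"tx": -0.3, "ty": -0.95, "tz": 0, "rx": 0, "ry": 0, "rz": 0},
  {"tx": -0.3, "ty": -0.95, "tz": 0, "rx": 0, "ry": 0, "rz": 0},
  {"tx": -0.3, "ty": -0.95, "tz": 0, "rx": 0, "ry": 0, "rz": 0},
])

```text
time: 16.15
tool_pos: [623.0, 166.1, -12.3]
tcp_rot: [3.139, 0.0, 2.781]
contact_force: [-0.2, 7.6, 2.1]
grip_width: 0.6
finger_force: 3.2
```

```bash
python3 - <<'E'
from h import *
o=bot.get_obs(); p=np.array(o["tool_pos"]); O=np.array([558.5,29.7]);a=-.359;ex=np.array([np.cos(a),np.sin(a)]);d=np.array([-ex[1],ex[0]])
print(p,(p[:2]-O)@ex,(p[:2]-O)@d)
t=bot.capture("top"); ct=bot.camera_model("top")
h=cv2.cvtColor(t,cv2.COLOR_RGB2HSV); r=(((h[...,0]<8)|(h[...,0]>172))&(h[...,1]>130)&(h[...,2]>60)); ys,xs=np.nonzero(r)
for i in(xs.argmin(),xs.argmax(),ys.argmin(),ys.argmax()):
    P=ray(ct,(xs[i],ys[i]),35)[:2]-O; print((xs[i],ys[i]),np.round([P@ex,P@d],1))
E
```

```text
[622.99013974 166.12831339 -12.31223832] 12.446332310944925 150.3886685585696
(np.int64(232), np.int64(224)) [-21.8 120.3]
(np.int64(335), np.int64(220)) [  69.  -100.7]
(np.int64(241), np.int64(186)) [ 68.2 132.4]
(np.int64(316), np.int64(266)) [-45.7 -95.6]
```

Request:
carry_out([
  {"tx": -0.3, "ty": -0.95, "tz": 0, "rx": 0, "ry": 0, "rz": 0},
  {"tx": -0.3, "ty": -0.95, "tz": 0, "rx": 0, "ry": 0, "rz": 0},
  {"tx": -0.3, "ty": -0.95, "tz": 0, "rx": 0, "ry": 0, "rz": 0},
  {"tx": -0.3, "ty": -0.95, "tz": 0, "rx": 0, "ry": 0, "rz": 0},
  {"tx": -0.3, "ty": -0.95, "tz": 0, "rx": 0, "ry": 0, "rz": 0},
  {"tx": -0.3, "ty": -0.95, "tz": 0, "rx": 0, "ry": 0, "rz": 0},
  {"tx": -0.3, "ty": -0.95, "tz": 0, "rx": 0, "ry": 0, "rz": 0},
  {"tx": -0.3, "ty": -0.95, "tz": 0, "rx": 0, "ry": 0, "rz": 0},
])

```text
time: 17.0
tool_pos: [620.5, 158.8, -12.2]
tcp_rot: [3.138, 0.0, 2.781]
contact_force: [-0.1, 9.0, 3.5]
grip_width: 0.1
finger_force: 3.7
```

Request:
carry_out([
  {"tx": -0.3, "ty": -0.95, "tz": 0, "rx": 0, "ry": 0, "rz": 0},
  {"tx": -0.3, "ty": -0.95, "tz": 0, "rx": 0, "ry": 0, "rz": 0},
  {"tx": -0.3, "ty": -0.95, "tz": 0, "rx": 0, "ry": 0, "rz": 0},
  {"tx": -0.3, "ty": -0.95, "tz": 0, "rx": 0, "ry": 0, "rz": 0},
])

```text
time: 17.4
tool_pos: [619.2, 154.6, -12.4]
tcp_rot: [3.139, 0.0, 2.781]
contact_force: [0.8, 2.7, 0.5]
grip_width: 0.4
finger_force: 0.9
```

Request:
carry_out([
  {"tx": -0.3, "ty": -0.95, "tz": 0, "rx": 0, "ry": 0, "rz": 0},
  {"tx": -0.3, "ty": -0.95, "tz": 0, "rx": 0, "ry": 0, "rz": 0},
  {"tx": -0.3, "ty": -0.95, "tz": 0, "rx": 0, "ry": 0, "rz": 0},
])

```text
time: 17.7
tool_pos: [618.0, 149.5, -13.0]
tcp_rot: [-3.141, -0.0, 2.781]
contact_force: [-0.6, -0.2, 0.1]
grip_width: 0.4
finger_force: 0.0
```

```bash
cat >> h.py <<'E'
def corners():
    O=np.array([558.5,29.7]);a=-.359;ex=np.array([np.cos(a),np.sin(a)]);d=np.array([-ex[1],ex[0]])
    t=bot.capture("top"); ct=bot.camera_model("top")
    h=cv2.cvtColor(t,cv2.COLOR_RGB2HSV); r=(((h[...,0]<8)|(h[...,0]>172))&(h[...,1]>130)&(h[...,2]>60)); ys,xs=np.nonzero(r)
    for i in(xs.argmin(),xs.argmax(),ys.argmin(),ys.argmax()):
        P=ray(ct,(xs[i],ys[i]),26)[:2]-O; print((xs[i],ys[i]),np.round([P@ex,P@d],1))
    b=(abs(h[...,0].astype(int)-115)<12)&(h[...,1]>70)&(h[...,2]>50); b[:200]=0;b[290:]=0;b[:,:200]=0;b[:,380:]=0
    ys,xs=np.nonzero(b)
    for i in(xs.argmin(),xs.argmax(),ys.argmin(),ys.argmax()):
        P=ray(ct,(xs[i],ys[i]),18)[:2]-O; print("blue",(xs[i],ys[i]),np.round([P@ex,P@d],1))
    return t
E
python3 - <<'E'
from h import *
cv2.imwrite("pics/t9.png",corners()[:,:,::-1]); o=bot.get_obs(); print(o["tool_pos"],o["contact_force"])
E
```

```text
(np.int64(241), np.int64(227)) [-21.2  99.6]
(np.int64(340), np.int64(222)) [  69.2 -113.5]
(np.int64(246), np.int64(188)) [ 68.4 121.3]
(np.int64(322), np.int64(268)) [ -45.6 -110.4]
blue (np.int64(250), np.int64(244)) [-51.2  66.8]
blue (np.int64(343), np.int64(224)) [  67.8 -122. ]
blue (np.int64(343), np.int64(224)) [  67.8 -122. ]
blue (np.int64(324), np.int64(272)) [ -52.9 -118.3]
[618.00535422 149.36582825 -13.04377596] [ 0.8316615  -0.27984456 -0.0170232 ]
```

Request:
carry_out([
  {"tx": -0.3, "ty": -0.95, "tz": 0, "rx": 0, "ry": 0, "rz": 0},
  {"tx": -0.3, "ty": -0.95, "tz": 0, "rx": 0, "ry": 0, "rz": 0},
  {"tx": 0, "ty": 0, "tz": 0, "rx": 0, "ry": 0, "rz": 0},
])

```text
time: 18.05
tool_pos: [617.5, 147.8, -12.9]
tcp_rot: [-3.142, -0.0, 2.781]
contact_force: [1.0, -0.5, 0.9]
grip_width: 0.0
finger_force: 0.0
```

Request:
carry_out([
  {"tx": -0.3, "ty": -0.95, "tz": 0, "rx": 0, "ry": 0, "rz": 0},
  {"tx": -0.3, "ty": -0.95, "tz": 0, "rx": 0, "ry": 0, "rz": 0},
  {"tx": 0, "ty": 0, "tz": 0, "rx": 0, "ry": 0, "rz": 0},
])

```text
time: 18.35
tool_pos: [616.9, 146.0, -12.9]
tcp_rot: [3.142, -0.0, 2.781]
contact_force: [0.1, -0.0, -0.1]
grip_width: 0.3
finger_force: 0.0
```

```bash
python3 - <<'E'
from h import *
corners(); s=bot.capture("side"); cv2.imwrite("pics/s9.png",s[:,:,::-1])
cm=bot.camera_model("side"); h=cv2.cvtColor(s,cv2.COLOR_RGB2HSV); r=(((h[...,0]<8)|(h[...,0]>172))&(h[...,1]>130)&(h[...,2]>40)).astype(np.uint8)
c=max(cv2.findContours(r,0,2)[0],key=cv2.contourArea); print(cv2.approxPolyDP(c,3,True)[:,0].tolist())
o=bot.get_obs(); print(proj(cm,np.array(o["tool_pos"])+[0,0,36]))
E
```

```text
(np.int64(243), np.int64(227)) [-19.6  95.2]
(np.int64(340), np.int64(222)) [  69.2 -113.5]
(np.int64(247), np.int64(189)) [ 67.  118.3]
(np.int64(322), np.int64(268)) [ -45.6 -110.4]
blue (np.int64(228), np.int64(232)) [-42.7 125.2]
blue (np.int64(343), np.int64(224)) [  67.8 -122. ]
blue (np.int64(343), np.int64(224)) [  67.8 -122. ]
blue (np.int64(324), np.int64(272)) [ -52.9 -118.3]
[[384, 244], [342, 211], [309, 231], [309, 255], [281, 264], [281, 271], [268, 279], [264, 295], [282, 317]]
[255.74806599 292.24358101]
```

Request:
carry_out([
  {"tx": 3.5, "ty": 9.4, "tz": 0, "rx": 0, "ry": 0, "rz": 0},
  {"tx": 7, "ty": 18.8, "tz": 0, "rx": 0, "ry": 0, "rz": 0},
  {"tx": 7, "ty": 18.8, "tz": 0, "rx": 0, "ry": 0, "rz": 0},
  {"tx": 0, "ty": 0, "tz": 35, "rx": 0, "ry": 0, "rz": 0},
  {"tx": 0, "ty": 0, "tz": 35, "rx": 0, "ry": 0, "rz": 0},
  {"tx": 0, "ty": 0, "tz": 0, "rx": 0, "ry": 0, "rz": 0},
  {"tx": 0, "ty": 0, "tz": 0, "rx": 0, "ry": 0, "rz": 0},
])

```text
time: 19.15
tool_pos: [635.0, 193.9, 58.0]
tcp_rot: [3.14, 0.002, 2.781]
contact_force: [-0.7, 0.2, -0.3]
grip_width: 0.7
finger_force: 0.0
```

```bash
python3 - <<'E'
from h import *
corners(); s=bot.capture("side")[:,:,::-1]; w=bot.capture("wrist")[:,:,::-1]; s9=cv2.imread("pics/s9.png")
C=np.zeros((600,800,3),np.uint8)
C[:300,:400]=cv2.resize(s9[215:335,240:400],(400,300),interpolation=3)
C[:300,400:]=cv2.resize(s[200:335,220:400],(400,300),interpolation=3)
C[300:,:]=cv2.resize(w[110:260,0:400],(800,300),interpolation=3)
cv2.imwrite("pics/c10.png",C)
E
```

```text
(np.int64(229), np.int64(234)) [-46. 120.]
(np.int64(340), np.int64(222)) [  69.2 -113.5]
(np.int64(246), np.int64(188)) [ 68.4 121.3]
(np.int64(321), np.int64(268)) [ -46.3 -108.3]
blue (np.int64(242), np.int64(241)) [-51.1  86.9]
blue (np.int64(343), np.int64(224)) [  67.8 -122. ]
blue (np.int64(343), np.int64(224)) [  67.8 -122. ]
blue (np.int64(324), np.int64(272)) [ -52.9 -118.3]
```

View pics/c10.png

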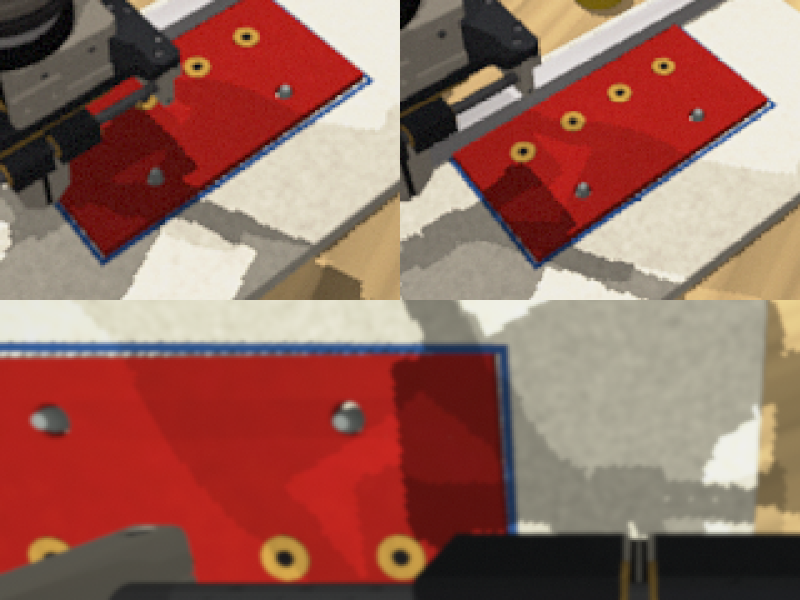

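The plate now lies flat. Both steel pins stand up through the holes (wrist part: (50,420) and (348,418)), and the blue outline runs evenly round the near and side edges. The tool is clear, so I'm handing in.

```bash
python3 -c "
from plant import bot
print(bot.close_job())"
```

```text
the job is handed in; nothing more can be done
None
```

The template lies flat with both holes over the pins, moved only by pushing, and I never touched the glue bottle, jar or tape measure; the job was handed in at about 19 s with the tool clear.

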